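# Clear the toy bus and finish the display layer

### The arm

A 6-joint arm with a two-finger parallel gripper is mounted at the origin on the work surface. World frame = base frame: x ahead of the robot, y to its left, z up, the work surface at z = 0. Lengths are in mm, angles in rad, forces in N, time in s.
With the tool pointing down it reaches from about 400 to 925 mm from the base axis. Payload 12.5 kg.
Tool frame: the origin (TCP) lies between the finger pads; the fingertips stand 19 mm ahead of it and the grasp point (between the pads) is the TCP (env.tips_ahead is the distance from the TCP to the fingertips, in mm); z points along the fingers, y is the line along which they close (so a half turn about z gives the same grasp; the last joint's range is limited). The gripper opens to 95 mm and grips with 3 to 60 N. Pads are 20 mm wide; open, the fingers measure 119 mm over their backs; the gripper's body (75 mm by 180 mm) begins 59 mm behind the grasp point.
Start: joints at [-1.413, 0.491, 1.559, -0, 1.092, -0.106], TCP at [162.992, -603.392, 200.161] pointing down, gripper open.
Joint ranges: [-3.1, 3.1], [-0.84, 2.19], [0.05, 2.79], [-1.13, 4.28], [0.06, 2.93], [-2.69, 2.69]. Speed limits (rad/s): [2.22, 2.22, 2.79, 3.14, 3.14, 3.14].

### API

Orientations are given as [roll, pitch, yaw] about the fixed x, y, z axes, in that order (R = Rz(yaw) Ry(pitch) Rx(roll)).
In Python, from cell import env gives the robot as it stands.
- The arm moves only by the shell command python3 -m crank 'ROWS'. ROWS is JSON, a list of rows, each a list of 5 numbers: the shift along the tool's x, y, z in mm, then the turn about the tool's z in degrees, then the finger opening in mm, from 0 to 95.1. In form: [[dx, dy, dz, yaw, grip], ...]. A call has 1 to 10 rows; each row is the pose to reach, as a shift and turn from the pose commanded when the call began, along the tool's axes at that moment; what a row does not reach only later rows make up. A row lasts 1/12 s, in which the tool goes at most 41.7 mm and 7.16 degrees, less where a joint would pass 70% of its speed; a pose out of reach is approached as far as the arm can. A call with a gripper value outside its range is refused whole. The fingers move at their own pace and stop on an object; the grip force is fixed at half the most. Time passes only in rows, so rows that repeat a pose let the fingers close. It gives the time, the measured TCP pose, the force, the opening and the grip force at its end, in the units of the state.
- env.state(): the state, without advancing time (a new reading comes with each control period).
- env.read_camera(name): name is "scene" or "top"; returns a dict with "img" (400x640x3 uint8, blue, green, red), "K" (3x3 intrinsics, pixels), "pose" (4x4, takes a point from camera to world coordinates). Camera axes: x right, y down, z forward; pixel columns grow to the right and rows downward; lengths in mm; the calibration is good to about 2 mm. A picture is of the moment at which its call begins. There is no depth.
- env.job_done(): hands the job in; it is judged then, once.
The state is a dict: "t": time; "joints": joint angles; "qvel": joint speeds; "tau": joint torques, N m; "eef_pos": TCP position; "tcp_rot": TCP orientation; "ft_force": force on the tool from outside, world axes, zero at the start; "moment": the same for the moment, N m; "opening": opening from 0.0 (shut) to 1.0 (fully open); "grip_force": force on a finger pad.
Only numpy, scipy, OpenCV 4.12 (cv2) and the standard library are available. Lean on these libraries where they do the work, as an engineer would, in place of code of your own. Each camera call takes 0.05 s, during which the arm holds its last target. There are 200 camera calls.

### The job

Someone has left the wooden toy bus standing on the display pallet, in the gap where the fourth boxed toy belongs. Stand the bus on its wheels on the floor of the play tray beside the little car, then lay the spare box flat, lid up, in that gap to complete the pinwheel layer, square with the other three boxes and in line with their outer edges. Lower both into place, do not drop them, and leave the three boxes and the small things around where they are.

Things in the scene. Friction and masses are not known exactly. Their poses are not given: they have to be found in the camera images.
- bus: Toy double-decker bus of plain wood, dark windows, four fixed (not turning) wheels; 100 mm long (x, front at +x), 42 wide (y), 84 high, about 0.18 kg. Flat sides from 10 to 84 mm above its foot: it stands 34 mm above the boxes beside it. Origin: under its centre at the foot of the wheels, z up. Starts in the pallet's empty bay, roughly along it.
- box: The spare boxed toy: cardboard box 130 mm long (x), 64 wide (y), 50 high, about 0.22 kg, stiff enough to grip by its long sides, white printed panel on its lid; the same as the three on the pallet. Origin: centre of its underside, z up. Either end may go either way. Starts flat on the counter left or right of the pallet.
- pallet: Slatted wooden display pallet, fixed, 230 x 230 mm, deck top 40 mm above the counter. Origin: centre of its underside; x, y along its edges. Pinwheel layer of four boxes, 199 x 199 mm, centred: in bays A and C along x, the other two along y. In the middle an open well 71 mm square down to the deck, with room for a finger; the 5 mm gaps between boxes have none.
- bay_a (a point): Centre of bay A, on the deck, 34.5 mm to -x and 67.5 mm to -y of the pallet's centre. The +x half of its box's inner (+y) long side borders the well, the -x half a neighbour, its +x end another neighbour; its -x end and outer (-y) long side are open. One of bays A and C is the empty one, with the bus in it.
- bay_c (a point): Centre of bay C, on the deck: bay A turned half round the pallet's centre, so 34.5 mm to +x and 67.5 mm to +y. The -x half of its box's inner (-y) long side borders the well; its +x end and outer (+y) long side are open.
- layer_1: Box already laid, the same size as the spare one, in bay A or bay C (the other of the two is the empty one). Origin: centre of its underside; loose, about 0.22 kg.
- layer_2: Box already laid crosswise (its long side along the pallet's y), at the pallet's +x, -y corner; otherwise as layer_1.
- layer_3: Box already laid crosswise, at the pallet's -x, +y corner; otherwise as layer_1.
- tray_in (a point): Centre of the floor of the play tray: a fixed open plywood tray 240 mm (x) by 170 mm (y) outside, 32 mm high, walls and floor 6 mm, to the left or right of the pallet. This point is on the inner floor, 6 mm above the counter, with the tray's axes.
- car: Little wooden toy car, 72 x 42 x 37 mm, lying across the tray near its +x end; leave it. Origin: under its centre, x along the car. The rest of the tray, from its -x wall to about 55 mm to +x of the tray's centre, is free.
- top: Wooden spinning top, 38 mm across, 42 mm high, standing 115 mm from the spare box's centre, off its -x end; leave it. Origin: its foot.
- tape: Flat roll of clear tape, 66 mm across, 24 mm high, on the counter beyond the pallet; leave it. Origin: centre of its underside.
- sign: Small counter sign on a foot, 90 mm wide, 110 mm high, beyond the pallet to the left; leave it. Origin: centre of its foot.
- jar: Screw-top jar, 68 mm across, 95 mm high, beyond the pallet to the right; leave it. Origin: centre of its underside.
- beakers: Pyramid of four round wooden beakers, 68 mm across at the foot, 96 mm high, beyond the pallet to the right; leave it. Origin: centre of its underside.
- dispenser: Black tape dispenser, 110 x 50 mm, 82 mm high, beyond the pallet to the left; leave it. Origin: centre of its underside.

How it is judged:
By the outcome, as a careful person would: the job done as asked, in the order asked, and still so for the second after the job is handed in, with the robot touching nothing.
It also fails if it takes over 64 s, if anything falls off the work surface, if the arm or the gripper's body presses on something with over 40 N, if the wrist force passes 120 N, or if a joint passes its speed limit or range.

## Working session

There is one attempt and no reset: what is moved stays moved. The work goes in short steps, Python scripts to look and compute and a shell command to move; the robot and the scene stay as the last step left them, time stands still between calls to the robot, and variables do not carry over. Pictures are saved under pics/ and viewed, at most 10 in all, crops included, and the job is handed in when it is done.

```bash
mkdir -p pics; python3 - <<'E'
from cell import env
import cv2,numpy as np
for n in("scene","top"):
    c=env.read_camera(n); cv2.imwrite(f"pics/{n}0.png",c["img"]); print(n,c["K"].tolist(),c["pose"].round(4).tolist())
s=env.state();print(s["t"],s["eef_pos"],s["tcp_rot"])
E
```

```text
scene [[409.13984660734167, 0.0, 315.11838207215345], [0.0, 409.13984660734167, 196.10565434496016], [0.0, 0.0, 1.0]] [[-0.8487, 0.3092, -0.4292, 1055.2465], [0.5287, 0.4697, -0.707, 754.5556], [-0.017, -0.8269, -0.5621, 686.0909], [0.0, 0.0, 0.0, 1.0]]
top [[486.9690261158826, 0.0, 315.7808150873919], [0.0, 486.9690261158826, 198.38921306296047], [0.0, 0.0, 1.0]] [[0.0052, -0.9912, 0.1325, 423.1636], [-0.9996, -0.0086, -0.0252, -13.8422], [0.0261, -0.1323, -0.9909, 1328.0768], [0.0, 0.0, 0.0, 1.0]]
0.1 [ 162.94155566 -603.14418262  199.63116165] [-3.14061296e+00 -8.50116397e-05  2.63791395e-01]
```

View pics/top0.png

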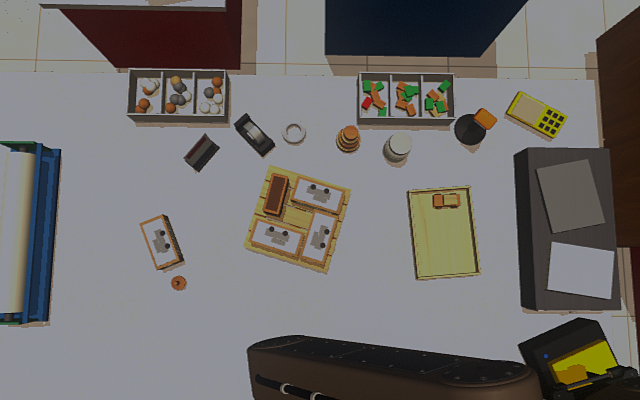

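View pics/scene0.png

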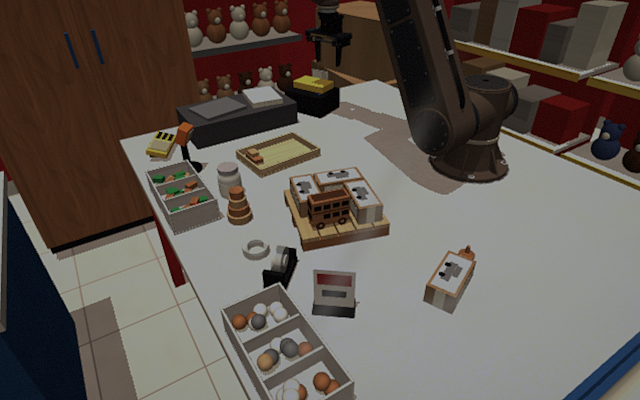

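The top view has image up = +x and left = +y. The pallet is near (298,219) with the bus at (276,195), the spare box is at (161,242) with the top at (179,283), and the tray is at (444,232). I'll enlarge these for corner readings.

```bash
python3 - <<'E'
import cv2
i=cv2.imread("pics/top0.png")
i=cv2.convertScaleAbs(i,alpha=1.3)
a=cv2.resize(i[155:280,240:360],None,fx=4.8,fy=4.8,interpolation=cv2.INTER_CUBIC)
b=cv2.resize(i[205:300,130:200],None,fx=3.15,fy=3.15,interpolation=cv2.INTER_CUBIC)
c=cv2.resize(i[180:285,402:486],None,fx=2.8,fy=2.8,interpolation=cv2.INTER_CUBIC)
import numpy as np
o=np.zeros((600,800,3),np.uint8); o[:a.shape[0],:a.shape[1]]=a[:600]
o[:b.shape[0],578:578+b.shape[1]]=b[:, :222]; o[302:302+c.shape[0],578:578+min(222,c.shape[1])]=c[:,:222][:298]
cv2.imwrite("pics/crop0.png",o)
E
```

```text
(no output)
```

View pics/crop0.png

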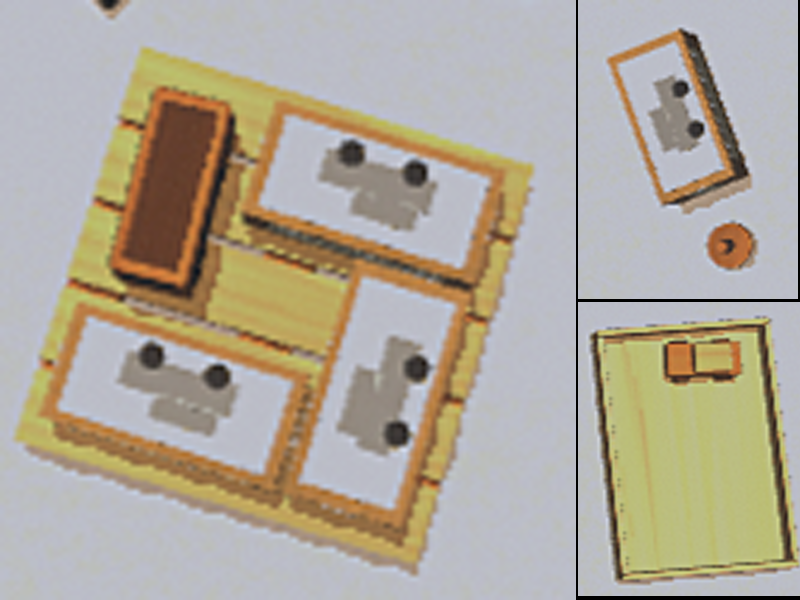

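Readings, as full-image pixels from the crops: pallet box lids, bus roof, spare box lid and tray rim corners are all clear. The bus stands in bay C (+x,+y). Next I fit the poses.

```bash
cat > h.py <<'E'
import numpy as np
from scipy.optimize import least_squares
K=np.array([[486.969,0,315.781],[0,486.969,198.389],[0,0,1]])
def cam():
    from cell import env
    return env.read_camera("top")
def proj(P,c):
    T=np.linalg.inv(c["pose"]); p=P@T[:3,:3].T+T[:3,3]; q=p@c["K"].T; return q[:,:2]/q[:,2:]
def fit(px,L,z,c,g=(600,0,0)):
    px=np.array(px,float);L=np.array(L,float)
    def f(v):
        C,S=np.cos(v[2]),np.sin(v[2]); P=np.c_[v[0]+C*L[:,0]-S*L[:,1],v[1]+S*L[:,0]+C*L[:,1],np.full(len(L),z)]
        return (proj(P,c)-px).ravel()
    r=least_squares(f,g,x_scale=[1,1,.01]); 
    print(r.x[:2].round(1),"yaw deg",np.degrees(r.x[2]).round(2),"rms px",np.sqrt(np.mean(r.fun**2)).round(2)); return r.x
def rect(lx,ly): return [(lx/2,ly/2),(lx/2,-ly/2),(-lx/2,-ly/2),(-lx/2,ly/2)]
E
python3 - <<'E'
from h import *
c=cam()
A=lambda p:np.array(p)/4.8+[240,155]
px=A([(280,102),(505,173),(470,275),(247,213),(357,265),(470,293),(404,518),(292,488),(82,307),(312,378),(268,478),(42,415)])
L=[(99.5,30.5),(99.5,-99.5),(35.5,-99.5),(35.5,30.5),(30.5,-35.5),(30.5,-99.5),(-99.5,-99.5),(-99.5,-35.5),(-35.5,99.5),(-35.5,-30.5),(-99.5,-30.5),(-99.5,99.5)]
p=fit(px,L,90,c)
C,S=np.cos(p[2]),np.sin(p[2]);print("bayC",p[0]+C*34.5-S*67.5,p[1]+S*34.5+C*67.5)
b=fit(A([(158,88),(232,103),(187,288),(113,272)]),rect(100,42),124,c)
fit((np.array([(609,60),(685,32),(735,183),(665,205)])-[578,0])/3.15+[130,205],rect(130,64),50,c)
fit((np.array([(593,330),(768,320),(797,567),(618,580)])-[578,302])/2.8+[402,180],rect(240,170),32,c)
print("top",(np.array([728,246])-[578,0])/3.15+[130,205])
E
```

```text
[543.7   0.6] yaw deg -16.4 rms px 1.1
bayC 595.8264199764448 55.57960365752547
[594.3  54.9] yaw deg -12.49 rms px 0.41
[473.9 356.7] yaw deg 21.57 rms px 0.68
[ 508.4 -389.5] yaw deg 4.38 rms px 0.34
top [177.61904762 283.0952381 ]
```

```bash
cat > go.py <<'E'
import sys,numpy as np
from cell import env
from scipy.spatial.transform import Rotation as R
def go(x,y,z,yaw):
    s=env.state(); r=R.from_euler("xyz",s["tcp_rot"]).as_matrix()
    d=r.T@(np.array([x,y,z])-s["eef_pos"]); ps=np.degrees(np.arctan2(r[1,0],r[0,0]))
    t=(ps-yaw+90)%180-90
    print("shift",d.round(1),"turn",round(t,2),"t",round(s["t"],2),"at",s["eef_pos"].round(1),"yaw",ps.round(2),"q6",s["joints"][5].round(2),"F",s["ft_force"].round(1),"grip",round(s["opening"]*95.1,1),round(s["grip_force"],1))
if __name__=="__main__": go(*map(float,sys.argv[1:]))
E
python3 go.py 594 55 180 -12.5
```

```text
shift [ 587.8 -523.    20.2] turn 27.61 t 0.15 at [ 163.  -603.2  199.7] yaw 15.11 q6 -0.11 F [-0.1 -0.1  0.6] grip 94.9 0.0
```

```bash
python3 -m crank '[[588,-523,10,27.6,65],[588,-523,10,27.6,65],[588,-523,10,27.6,65],[588,-523,10,27.6,65],[588,-523,10,27.6,65],[588,-523,10,27.6,65],[588,-523,10,27.6,65],[588,-523,10,27.6,65],[588,-523,10,27.6,65],[588,-523,10,27.6,65]]'; python3 go.py 594 55 180 -12.5
```

```text
t: 0.98
eef_pos: [391.9, -253.0, 194.9]
tcp_rot: [3.141, -0.0, -0.218]
ft_force: [0.8, -0.9, -0.4]
opening: 0.683
grip_force: 0.0
shift [ 130.6 -344.5   14.8] turn -0.0 t 0.98 at [ 391.9 -253.   194.9] yaw -12.5 q6 1.07 F [ 0.8 -0.9 -0.4] grip 65.0 0.0
```

```bash
python3 -m crank '[[130.5,-344.5,13,0,65],[130.5,-344.5,13,0,65],[130.5,-344.5,13,0,65],[130.5,-344.5,13,0,65],[130.5,-344.5,13,0,65],[130.5,-344.5,13,0,65],[130.5,-344.5,13,0,65],[130.5,-344.5,13,0,65],[130.5,-344.5,13,0,65],[130.5,-344.5,13,0,65]]'; python3 - <<'E'
from h import *
import cv2
from go import go
go(594,55,114,-12.5)
c=cam();i=c["img"];cv2.imwrite("pics/top1.png",i)
from cell import env
s=cv2.convertScaleAbs(env.read_camera("scene")["img"],alpha=1.3)
a=cv2.resize(cv2.convertScaleAbs(i,alpha=1.3)[155:280,240:360],None,fx=3.3,fy=3.3,interpolation=cv2.INTER_CUBIC)
b=cv2.resize(s[110:260,270:400],None,fx=3,fy=3,interpolation=cv2.INTER_CUBIC)
o=np.zeros((450,800,3),np.uint8);o[:a.shape[0],:a.shape[1]]=a;o[:450,400:790]=b
cv2.imwrite("pics/c1.png",o)
E
```

```text
t: 1.82
eef_pos: [595.4, 57.9, 181.0]
tcp_rot: [-3.141, -0.0, -0.214]
ft_force: [-0.2, -0.6, 0.1]
opening: 0.681
grip_force: 0.0
shift [-0.8  3.2 67. ] turn 0.23 t 1.82 at [595.4  57.9 181. ] yaw -12.27 q6 1.77 F [-0.2 -0.6  0.1] grip 64.8 0.0
```

View pics/c1.png

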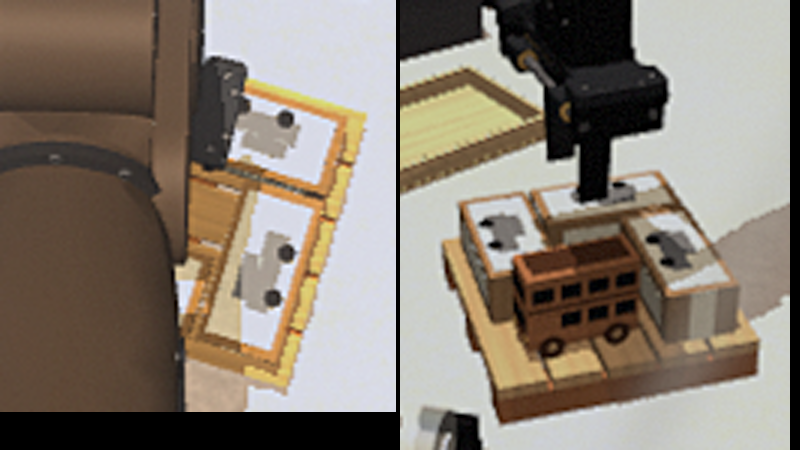

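The top view is blocked by the arm. In the scene crop the gripper is centred over the bus, and the near finger at (595,170) projects between the bus and the camera side. I'll lower and grip high on the bus.

```bash
python3 -m crank '[[0,1,0,0,65],[0,1,20,0,65],[0,1,40,0,65],[0,1,55,0,65],[0,1,67,0,65],[0,1,67,0,65],[0,1,67,0,65],[0,1,67,0,65]]'; python3 go.py 594 55 114 -12.5
```

```text
t: 2.58
eef_pos: [593.2, 51.5, 115.8]
tcp_rot: [-3.142, -0.001, -0.219]
ft_force: [0.3, 0.6, -0.8]
opening: 0.681
grip_force: 0.0
shift [ 0.  -3.6  1.8] turn -0.05 t 2.58 at [593.2  51.5 115.8] yaw -12.55 q6 1.77 F [ 0.3  0.6 -0.8] grip 64.8 0.0
```

```bash
python3 -m crank '[[0,-3.5,2,0,65],[0,-3.5,2,0,65],[0,-3.5,2,0,40],[0,-3.5,2,0,36],[0,-3.5,2,0,36],[0,-3.5,2,0,36],[0,-3.5,2,0,36],[0,-3.5,2,0,36]]'; python3 go.py 594 55 114 -12.5
```

```text
t: 3.25
eef_pos: [593.8, 55.7, 112.8]
tcp_rot: [3.141, -0.0, -0.218]
ft_force: [0.6, 0.0, -0.5]
opening: 0.384
grip_force: 0.0
shift [ 0.4  0.6 -1.2] turn 0.01 t 3.25 at [593.8  55.7 112.8] yaw -12.49 q6 1.77 F [ 0.6  0.  -0.5] grip 36.5 0.0
```

The opening reads 36.5 mm with no grip force, so the bus isn't between the pads. I'll look.

```bash
python3 - <<'E'
from h import *
import cv2
from go import go
go(594,55,114,-12.5)
from cell import env
c=env.read_camera("scene");s=cv2.convertScaleAbs(c["img"],alpha=1.5)
b=cv2.resize(s[110:260,270:400],None,fx=4,fy=4,interpolation=cv2.INTER_CUBIC)
cv2.imwrite("pics/c2.png",b)
T=np.array([[593.8,55.7,112.8]]);print((proj(T,c)-[270,110])*4)
E
```

```text
shift [ 0.4  0.6 -1.2] turn 0.01 t 3.25 at [593.8  55.7 112.8] yaw -12.49 q6 1.77 F [ 0.6  0.  -0.5] grip 36.5 0.0
[[231.95703907 349.43623147]]
```

View pics/c2.png

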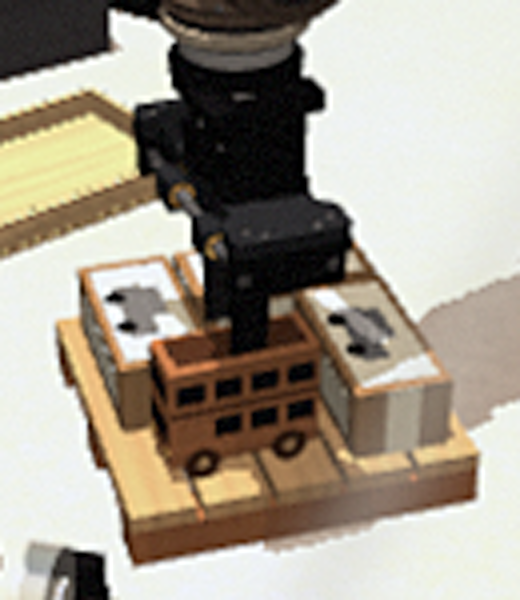

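```bash
python3 - <<'E'
from h import *
from cell import env
c=env.read_camera("scene")
a=np.radians(-12.5);u=np.array([np.cos(a),np.sin(a),0]);v=np.array([-np.sin(a),np.cos(a),0])
B=np.array([594.3,54.9,0])
f=lambda P:((proj(np.array(P),c)-[270,110])*4).round(0).tolist()
z=np.array([0,0,1.])
print("roof",f([B+50*i*u+21*j*v+124*z for i,j in((1,1),(1,-1),(-1,-1),(-1,1))]))
print("foot near",f([B+50*i*u+21*v+40*z for i in(1,-1)]))
T=np.array([593.8,55.7,112.8])
print("near tip outer",f([T+30*v-19*z+10*i*u for i in(1,-1)]),"inner",f([T+18*v-19*z+10*i*u for i in(1,-1)]))
print("far tip outer",f([T-30*v-19*z+10*i*u for i in(1,-1)]),"inner",f([T-18*v-19*z+10*i*u for i in (1,-1)]))
E
```

```text
roof [[165.0, 369.0], [143.0, 332.0], [292.0, 301.0], [319.0, 336.0]]
foot near [[168.0, 479.0], [315.0, 444.0]]
near tip outer [[234.0, 404.0], [265.0, 398.0]] inner [[227.0, 394.0], [257.0, 387.0]]
far tip outer [[201.0, 352.0], [230.0, 346.0]] inner [[207.0, 362.0], [237.0, 356.0]]
```

```bash
python3 - <<'E'
from h import *
from cell import env
import cv2
print("tips",env.tips_ahead, [a for a in dir(env) if a[0]!="_"])
c=env.read_camera("scene")
P=np.array([[163,-603.,181],[163,-603,200],[163,-603,259]]);print(((proj(P,c)-[280,0])*4).round())
i=cv2.imread("pics/scene0.png"); cv2.imwrite("pics/s0c.png",cv2.resize(cv2.convertScaleAbs(i[0:110,280:380],alpha=2),None,fx=4,fy=4,interpolation=cv2.INTER_CUBIC))
s=env.state();print(s["eef_pos"],s["joints"])
E
```

```text
tips 19.0 ['IKError', 'job_done', 'read_camera', 'state', 'tips_ahead']
[[189. 286.]
 [189. 266.]
 [189. 205.]]
[593.75635131  55.64869346 112.77537204] [-1.72351942e-02  5.49399926e-01  1.72232436e+00 -1.21411444e-04
  8.69908396e-01  1.77156982e+00]
```

View pics/s0c.png

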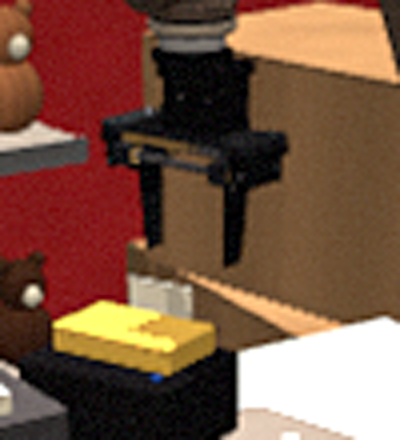

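```bash
python3 - <<'E'
from h import *
from cell import env
c=env.read_camera("top"); s=env.read_camera("scene")
a=np.radians(-12.3);u=np.array([np.cos(a),np.sin(a),0]);v=np.array([-np.sin(a),np.cos(a),0]);z=np.array([0,0,1.])
T=np.array([595.4,57.9,181])
print("top obs corners (302..314, 173..205):")
for dz in(0,40): print(dz,proj(np.array([T-90*v+i*37.5*u+(h+dz)*z for i in(1,-1) for h in(59,100)]),c).round(1).tolist())
f=lambda P:((proj(np.array(P),s)-[270,110])*4).round(0).tolist()
for dz in(0,30,40):print("c1 scene near tip, obs (260,267)",dz,f([T+44*v-19*z+dz*z+10*i*u for i in(1,-1)]))
E
```

```text
top obs corners (302..314, 173..205):
0 [[314.3, 179.0], [314.8, 175.8], [307.0, 211.1], [307.2, 209.1]]
40 [[314.8, 175.9], [315.2, 172.4], [307.2, 209.2], [307.4, 207.0]]
c1 scene near tip, obs (260,267) 0 [[243.0, 326.0], [275.0, 319.0]]
c1 scene near tip, obs (260,267) 30 [[243.0, 282.0], [276.0, 275.0]]
c1 scene near tip, obs (260,267) 40 [[243.0, 267.0], [276.0, 260.0]]
```

The gripper sits about 38 mm higher in both cameras than the reported z, while its horizontal position agrees. I'll treat the reported z as low, open, and descend carefully while checking force.

```bash
python3 -m crank '[[0,0,0,0,65],[0,0,0,0,65],[0,0,0,0,65],[0,0,0,0,65],[0,0,5,0,65],[0,0,10,0,65],[0,0,15,0,65],[0,0,20,0,65],[0,0,20,0,65]]'; python3 - <<'E'
from h import *
from cell import env
import cv2
from go import go
go(594,55,75,-12.5)
c=env.read_camera("scene");s=cv2.convertScaleAbs(c["img"],alpha=1.5)
cv2.imwrite("pics/c3.png",cv2.resize(s[140:240,290:390],None,fx=5,fy=5,interpolation=cv2.INTER_CUBIC))
a=np.radians(-12.5);u=np.array([np.cos(a),np.sin(a),0]);v=np.array([-np.sin(a),np.cos(a),0]);z=np.array([0,0,1.])
T=env.state()["eef_pos"]
for dz in (0,30,40):print(dz,((proj(np.array([T+44*v+(dz-19)*z+10*i*u for i in(1,-1)]),c)-[290,140])*5).round().tolist())
E
```

```text
t: 4.25
eef_pos: [593.2, 55.7, 91.4]
tcp_rot: [3.141, 0.002, -0.218]
ft_force: [0.3, 0.2, 0.1]
opening: 0.683
grip_force: 0.0
shift [ 0.9  0.5 16.4] turn 0.01 t 4.25 at [593.2  55.7  91.4] yaw -12.49 q6 1.77 F [0.3 0.2 0.1] grip 65.0 0.0
0 [[204.0, 405.0], [241.0, 397.0]]
30 [[204.0, 356.0], [242.0, 347.0]]
40 [[204.0, 339.0], [243.0, 330.0]]
```

View pics/c3.png

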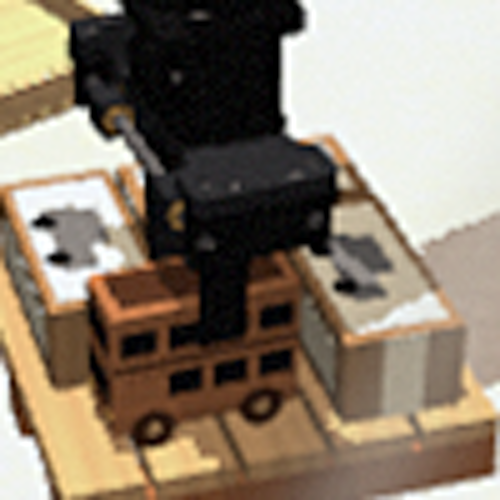

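The near finger tip is at about (205–245, 340), outside the bus's near side, which puts the tool 36 mm above the reported z. I'll go 13 mm lower and close.

```bash
python3 -m crank '[[1,0,7,0,65],[1,0,13,0,65],[1,0,13,0,65],[1,0,13,0,34],[1,0,13,0,34],[1,0,13,0,34],[1,0,13,0,34],[1,0,13,0,34]]'; python3 go.py 594 55 77 -12.5
```

```text
t: 4.97
eef_pos: [594.9, 55.5, 80.1]
tcp_rot: [3.142, -0.001, -0.218]
ft_force: [0.2, 0.7, -0.1]
opening: 0.443
grip_force: 29.7
shift [-0.8  0.6  3. ] turn 0.02 t 4.97 at [594.9  55.5  80.1] yaw -12.48 q6 1.77 F [ 0.2  0.7 -0.1] grip 42.2 29.7
```

```bash
python3 -m crank '[[0,0,-10,0,34],[0,0,-30,0,34],[0,0,-60,0,34],[0,0,-90,0,34],[0,0,-110,0,34],[0,0,-120,0,34],[0,0,-120,0,34]]'; python3 go.py 498 -390 195 4.4
```

```text
t: 5.55
eef_pos: [595.3, 55.5, 202.2]
tcp_rot: [-3.141, -0.004, -0.218]
ft_force: [0.4, 0.0, -1.4]
opening: 0.446
grip_force: 29.7
shift [  1.2 456.    7. ] turn -16.88 t 5.55 at [595.3  55.5 202.2] yaw -12.48 q6 1.77 F [ 0.4  0.  -1.4] grip 42.4 29.7
```

```bash
python3 -m crank '[[1,20,5,-2,34],[1,55,5,-5,34],[1,95,5,-8,34],[1,135,5,-12,34],[1,175,5,-16.9,34],[1,215,5,-16.9,34],[1,255,5,-16.9,34],[1,295,5,-16.9,34],[1,335,5,-16.9,34],[1,375,5,-16.9,34]]' >/dev/null; python3 go.py 498 -390 100 4.4
```

```text
shift [-21.   76.3  93.1] turn 0.01 t 6.38 at [ 513.3 -312.4  193.2] yaw 4.41 q6 0.84 F [ 0.9 -0.2 -1.4] grip 42.0 29.7
```

```bash
python3 -m crank '[[-8,30,0,0,34],[-16,60,0,0,34],[-21,76,10,0,34],[-21,76,30,0,34],[-21,76,60,0,34],[-21,76,80,0,34],[-21,76,93,0,34],[-21,76,93,0,34],[-21,76,93,0,34],[-21,76,93,0,34]]' >/dev/null; python3 - <<'E'
from h import *
from cell import env
import cv2
from go import go
go(498,-390,46,4.4)
for k in range(1):
    c=env.read_camera("scene");s=cv2.convertScaleAbs(c["img"],alpha=1.5)
    cv2.imwrite("pics/c4.png",cv2.resize(s[90:180,220:340],None,fx=5,fy=5,interpolation=cv2.INTER_CUBIC))
E
```

```text
shift [-1.9  1.8 56. ] turn 0.03 t 7.22 at [ 499.8 -388.1  102. ] yaw 4.43 q6 0.73 F [ 0.1 -0.2 -1.6] grip 42.0 29.7
```

View pics/c4.png

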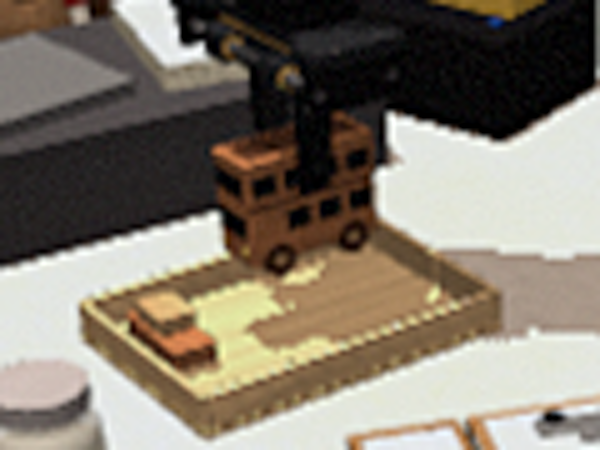

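The bus hangs level over the tray (wheels at (280,262) and (355,235)), clear of the car at (175,335). I'll lower it with a slow finish.

```bash
python3 -m crank '[[-1,1,15,0,34],[-1,1,30,0,34],[-1,1,40,0,34],[-1,1,44,0,34],[-1,1,46,0,34],[-1,1,48,0,34],[-1,1,50,0,34],[-1,1,50,0,34]]' ; python3 go.py 498 -390 46 4.4
```

```text
t: 7.93
eef_pos: [498.8, -389.4, 52.1]
tcp_rot: [3.141, -0.0, 0.077]
ft_force: [0.3, 0.6, -1.5]
opening: 0.443
grip_force: 29.7
shift [-0.8  0.5  6.1] turn 0.02 t 7.93 at [ 498.8 -389.4   52.1] yaw 4.42 q6 0.73 F [ 0.3  0.6 -1.5] grip 42.1 29.7
```

```bash
python3 -m crank '[[0,0,1.5,0,34],[0,0,3,0,34],[0,0,3,0,34]]'; python3 -m crank '[[0,0,1,0,34],[0,0,2,0,34],[0,0,2,0,34]]'
```

```text
t: 8.18
eef_pos: [498.6, -389.3, 48.7]
tcp_rot: [3.142, 0.0, 0.077]
ft_force: [0.1, 0.0, -2.3]
opening: 0.443
grip_force: 29.7
t: 8.43
eef_pos: [498.6, -389.3, 46.7]
tcp_rot: [-3.142, 0.0, 0.077]
ft_force: [0.6, 0.1, -1.0]
opening: 0.445
grip_force: 29.7
```

```bash
python3 -m crank '[[0,0,1,0,34],[0,0,1.5,0,34],[0,0,1.5,0,34]]'|grep -E "eef|ft"; python3 -m crank '[[0,0,0.7,0,34],[0,0,1.5,0,34],[0,0,1.5,0,34]]'|grep -E "eef|ft"
```

```text
eef_pos: [498.8, -389.4, 46.0]
ft_force: [-1.5, 1.0, 4.1]
eef_pos: [498.7, -388.7, 45.2]
ft_force: [-3.3, 6.9, 13.5]
```

```bash
python3 -m crank '[[0,0,0.5,0,34],[0,0,1,0,34],[0,0,1,0,34]]'|grep -E "eef|ft"
```

```text
eef_pos: [498.7, -388.5, 45.0]
ft_force: [-4.5, 8.8, 21.5]
```

Contact is confirmed. I'll relieve the press, open, and rise.

```bash
python3 -m crank '[[0,0,-2,0,34],[0,0,-2.3,0,34],[0,0,-2.3,0,44],[0,0,-2.3,0,60],[0,0,-2.3,0,65],[0,0,-2.3,0,65],[0,0,-2.3,0,65]]'|grep -E "eef|ft|open"; python3 -m crank '[[0,0,-15,0,65],[0,0,-45,0,65],[0,0,-80,0,65],[0,0,-120,0,65],[0,0,-140,0,90],[0,0,-140,0,90]]'|grep -E "eef|ft|open|^t:"; python3 go.py 458 351 190 21.6
```

```text
eef_pos: [498.6, -389.4, 45.0]
ft_force: [-0.6, -0.6, -0.8]
opening: 0.664
t: 10.27
eef_pos: [500.0, -390.6, 190.3]
ft_force: [0.3, -0.5, 0.0]
opening: 0.771
shift [  15.3 -742.6   -4.1] turn -17.18 t 10.27 at [ 500.  -390.6  190.3] yaw 4.42 q6 0.73 F [ 0.3 -0.5  0. ] grip 73.3 0.0
```

```bash
cat > panels.py <<'E'
from h import *
import cv2
def panels(c,box=(130,340,150,300)):
    i=c["img"]; x0,x1,y0,y1=box; S=6
    r=cv2.resize(i[y0:y1,x0:x1],None,fx=S,fy=S,interpolation=cv2.INTER_CUBIC)
    h=cv2.cvtColor(r,cv2.COLOR_BGR2HSV)
    m=((h[...,1]<70)).astype(np.uint8)*255     # white/grey; orange border separates
    n,_=cv2.findContours(m,cv2.RETR_CCOMP,cv2.CHAIN_APPROX_NONE)
    o=[]
    for k in n:
        (cx,cy),(w,hh),a=cv2.minAreaRect(k)
        if 20*S<max(w,hh)<62*S and min(w,hh)>14*S and cv2.contourArea(k)>0.7*w*hh:
            o.append(((cx+.5)/S-.5+x0,(cy+.5)/S-.5+y0,w/S,hh/S,a)); print(np.round(o[-1],2))
    return np.array(o)
if __name__=="__main__":
    c=cam(); cv2.imwrite("pics/top2.png",c["img"]); print(c["img"][150:160,140:142].mean((0,1))); panels(c)
    panels(dict(c,img=cv2.imread("pics/top0.png")))
E
python3 panels.py
```

```text
[178.3  170.7  168.75]
[276.04 236.97  45.7   21.21  17.78]
[158.85 241.63  44.41  21.06  69.5 ]
[318.28 236.47  21.27  45.56  17.19]
[317.56 194.47  45.14  20.58  17.24]
[159.77 242.01  51.61  27.08  69.56]
[276.05 236.95  45.67  21.2   17.86]
[158.85 241.63  44.42  21.05  69.53]
[318.28 236.47  21.27  45.56  17.19]
[317.56 194.47  45.14  20.58  17.24]
[161.93 243.01  55.03  30.47  69.44]
```

```bash
python3 - <<'E'
from panels import *
c=cam(); o=panels(c)
p=fit(o[[3,2,0],:2],[(67.5,-34.5),(-34.5,-67.5),(-67.5,34.5)],90,c)
R=np.array([[np.cos(p[2]),-np.sin(p[2])],[np.sin(p[2]),np.cos(p[2])]])
print("bayC",p[:2]+R@[34.5,67.5], "grasp pt",p[:2]+R@[18,67.5])
def pts(q):
    b=cv2.boxPoints(((q[0],q[1]),(q[2],q[3]),q[4])); return b
for k,L in ((1,(116.5,55)),(0,(118,54)),(2,(118,54)),(3,(118,54))):
    b=pts(o[k]); best=None
    # order: corner with least (row) etc. -> try all rotations/orders
    for s in range(4):
        print(k,s,end=" "); fit(np.roll(b,s,0),rect(*L),50 if k==1 else 90,c,(475,356,.38) if k==1 else (560,0,-.3))
E
```

```text
[276.04 236.97  45.69  21.21  17.78]
[158.85 241.63  44.4   21.07  69.44]
[318.29 236.44  21.27  45.51  17.19]
[317.58 194.48  45.09  20.58  17.24]
[159.63 241.78  51.14  27.06  69.72]
[543.9   2.5] yaw deg -16.7 rms px 0.05
bayC [596.33824162  57.22312421] grasp pt [580.53389689  61.96366084]
1 0 [477.6 360.6] yaw deg 22.59 rms px 0.28
1 1 [477.5 360.2] yaw deg 110.74 rms px 12.05
1 2 [477.6 360.6] yaw deg 202.59 rms px 0.28
1 3 [477.5 360.2] yaw deg -69.26 rms px 12.05
0 0 [489.3  54.9] yaw deg 72.72 rms px 0.31
0 1 [489.9  54.7] yaw deg 163.26 rms px 12.5
0 2 [489.3  54.9] yaw deg -107.28 rms px 0.31
0 3 [489.9  54.7] yaw deg -16.74 rms px 12.5
2 0 [491.3 -52.2] yaw deg 73.27 rms px 12.36
2 1 [491.6 -52.3] yaw deg -196.93 rms px 0.35
2 2 [491.3 -52.2] yaw deg -106.73 rms px 12.36
2 3 [491.6 -52.3] yaw deg -16.93 rms px 0.35
3 0 [599.  -49.9] yaw deg 73.11 rms px 0.31
3 1 [599.5 -50.1] yaw deg -196.76 rms px 12.24
3 2 [599.  -49.9] yaw deg -106.89 rms px 0.31
3 3 [599.5 -50.1] yaw deg -16.76 rms px 12.24
```

```bash
python3 go.py 462.3 354.3 130 22.4; python3 -m crank '[[0,-30,0,-3,90],[2,-70,0,-8,90],[4,-110,0,-13,90],[6,-150,0,-18,90],[8,-190,0,-18,90],[10,-230,0,-18,90],[12,-270,0,-18,90],[14,-310,0,-18,90],[16,-350,0,-18,90],[18,-390,0,-18,90]]'>/dev/null;  python3 go.py 462.3 354.3 130 22.4
```

```text
shift [  21.  -744.3   54.8] turn -17.99 t 10.37 at [ 498.6 -389.4  185.5] yaw 4.41 q6 0.73 F [-0.1  1.1  0.7] grip 81.1 0.0
shift [ 112.7 -333.8   53.8] turn -0.0 t 11.2 at [485.4   2.7 183.7] yaw 22.4 q6 1.05 F [ 0.1  0.4 -0.7] grip 89.8 0.0
```

```bash
python3 -m crank '[[13,-38,0,0,90],[26,-77,0,0,90],[40,-116,0,0,90],[53,-155,0,0,90],[66,-194,0,0,90],[79,-233,0,0,90],[92,-272,0,0,90],[105,-311,20,0,90],[112,-334,40,0,90],[112,-334,54,0,90]]'>/dev/null;python3 -m crank '[[0,0,0,0,90],[0,0,0,0,90]]'>/dev/null;  python3 go.py 462.3 354.3 60 22.4
```

```text
shift [ 1.6 -2.2 69.4] turn 0.05 t 12.2 at [461.9 351.9 129.4] yaw 22.45 q6 1.72 F [-1.2 -0.5  0. ] grip 89.8 0.0
```

```bash
python3 -m crank '[[1,-1.5,20,0,90],[1,-1.5,50,0,90],[1,-1.5,75,0,90],[1,-1.5,75,0,90],[1,-1.5,75,0,90]]'>/dev/null;python3 go.py 462.3 354.3 -5 22.4;python3 -m crank '[[0,0,5,0,90],[0,0,10,0,90],[0,0,15,0,90],[0,0,20,0,90],[0,0,20,0,90]]'>/dev/null;  python3 go.py 462.3 354.3 -5 22.4
```

```text
shift [-0.5 -1.4 61.3] turn -0.06 t 12.62 at [463.4 353.2  56.3] yaw 22.34 q6 1.72 F [0.6 0.2 0.4] grip 89.7 0.0
shift [-0.4 -0.5 40.5] turn 0.01 t 13.03 at [462.9 354.   35.5] yaw 22.41 q6 1.72 F [-0.8  0.4 -0.6] grip 90.0 0.0
```

```bash
python3 -m crank '[[0,0,8,0,90],[0,0,16,0,90],[0,0,24,0,90],[0,0,30,0,90],[0,0,35,0,90],[0,0,38,0,90],[0,0,38,0,90]]'>/dev/null;python3 go.py 462.3 354.3 -5 22.4;python3 -m crank '[[0,0,0,0,60],[0,0,0,0,56],[0,0,0,0,56],[0,0,0,0,56],[0,0,0,0,56],[0,0,0,0,56]]'>/dev/null;  python3 go.py 462.3 354.3 -5 22.4
```

```text
shift [-0.4 -0.5  2.3] turn 0.01 t 13.62 at [462.9 353.9  -2.7] yaw 22.41 q6 1.72 F [ 0.8 -0.7 -0. ] grip 89.9 0.0
shift [-0.8 -0.4  3.4] turn 0.01 t 14.12 at [463.2 354.2  -1.6] yaw 22.41 q6 1.72 F [-0.5 -0.3  3. ] grip 63.8 29.9
```

```bash
python3 -m crank '[[0,0,-8,0,56],[0,0,-30,0,56],[0,0,-60,0,56],[0,0,-95,0,56],[0,0,-125,0,56],[0,0,-140,0,56],[0,0,-140,0,56]]'>/dev/null;python3 go.py 581 61.8 137 -16.8
```

```text
shift [ -3.8 315.4   4.7] turn 39.22 t 14.7 at [464.2 354.8 141.9] yaw 22.42 q6 1.72 F [-0.1  1.3 -2. ] grip 64.0 30.0
```

```bash
python3 -m crank '[[0,15,0,3,56],[0,45,0,8,56],[0,80,0,14,56],[0,115,0,20,56],[0,150,0,26,56],[-1,185,0,32,56],[-2,220,0,36,56],[-3,255,0,39.2,56],[-3.5,285,0,39.2,56],[-3.5,305,0,39.2,56]]'>/dev/null;python3 -m crank '[[0,0,0,0,56],[0,0,0,0,56],[0,0,0,0,56]]'>/dev/null;python3 go.py 581 61.8 137 -16.8
```

```text
shift [8.1 7.4 0.2] turn 0.01 t 15.78 at [575.4  71.2 137.2] yaw -16.79 q6 1.87 F [-1.2  0.6 -3.1] grip 63.9 30.0
```

```bash
python3 -m crank '[[4,4,0,0,56],[8,7.4,0,0,56],[8,7.4,15,0,56],[8,7.4,30,0,56],[8,7.4,38,0,56],[8,7.4,38,0,56],[8,7.4,38,0,56]]'>/dev/null;python3 - <<'E'
from go import *
import cv2
go(581,61.8,38,-16.8)
s=cv2.convertScaleAbs(env.read_camera("scene")["img"],alpha=1.5)
cv2.imwrite("pics/c5.png",cv2.resize(s[110:250,270:400],None,fx=4.2,fy=4.2,interpolation=cv2.INTER_CUBIC))
E
```

```text
shift [-0.7 -0.  62.1] turn 0.04 t 16.37 at [581.7  61.6 100.1] yaw -16.76 q6 1.86 F [-0.4  0.5 -2. ] grip 63.8 30.0
```

View pics/c5.png

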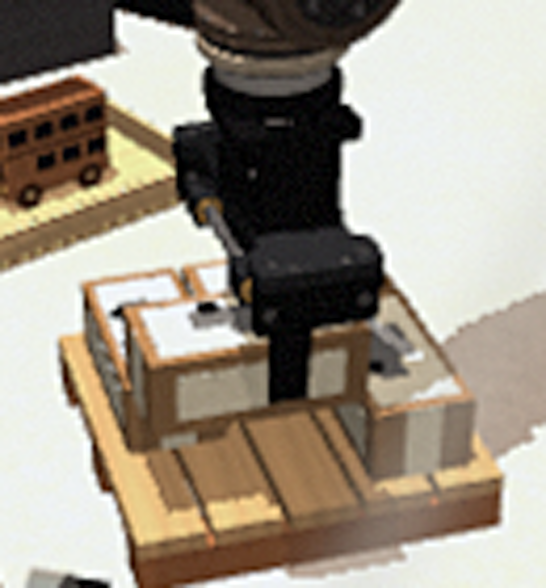

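Bus stands upright in the tray. The box hangs level over the gap, with its near-left lid corner at (150,367) and far-left at (133,308). I'll compare these with projections before descending.

```bash
python3 - <<'E'
from h import *
from cell import env
c=env.read_camera("scene")
a=np.radians(-16.8);u=np.array([np.cos(a),np.sin(a),0]);v=np.array([-np.sin(a),np.cos(a),0])
for off in (12,16,20):
    B=np.array([581.7,61.6,0])+off*u
    P=np.array([B+65*i*u+32*j*v+np.array([0,0,z]) for i,j,z in((1,1,152),(1,-1,152),(1,1,102),(-1,1,102))])
    print(off,((proj(P,c)-[270,110])*4.2).round().tolist())
E
```

```text
12 [[151.0, 360.0], [124.0, 301.0], [154.0, 433.0], [369.0, 395.0]]
16 [[144.0, 362.0], [118.0, 302.0], [147.0, 434.0], [362.0, 397.0]]
20 [[137.0, 363.0], [111.0, 303.0], [140.0, 435.0], [356.0, 398.0]]
```

```bash
python3 - <<'E'
from h import *
from cell import env
c=env.read_camera("scene")
a=np.radians(-16.8);u=np.array([np.cos(a),np.sin(a),0]);v=np.array([-np.sin(a),np.cos(a),0])
B=np.array([543.9,2.5,0])
for n,x,y,z in(("L3 near-left lid obs 372,408",-35.5,99.5,90),("L3 near-right obs 472,399",-99.5,99.5,90),("deck +x+y obs 133,545",115,115,40),("deck -x+y obs 500,487",-115,115,40),("L2 far left lid obs 85,287",99.5,-99.5,90)):
    print(n,((proj(np.array([B+x*u+y*v+np.array([0,0,z])]),c)-[270,110])*4.2).round().tolist())
E
```

```text
L3 near-left lid obs 372,408 [[370.0, 412.0]]
L3 near-right obs 472,399 [[471.0, 394.0]]
deck +x+y obs 133,545 [[132.0, 539.0]]
deck -x+y obs 500,487 [[499.0, 471.0]]
L2 far left lid obs 85,287 [[76.0, 277.0]]
```

```bash
python3 -m crank '[[1.5,-0.5,5,0,56],[1.5,-0.5,10,0,56],[1.5,-0.5,15,0,56],[1.5,-0.5,20,0,56],[1.5,-0.5,25,0,56],[1.5,-0.5,30,0,56],[1.5,-0.5,30,0,56]]'>/dev/null;python3 go.py 581 61.8 38 -16.8;python3 -m crank '[[0,0,5,0,56],[0,0,10,0,56],[0,0,15,0,56],[0,0,20,0,56],[0,0,24,0,56],[0,0,26,0,56],[0,0,28,0,56],[0,0,28,0,56]]'>/dev/null;python3 go.py 581 61.8 38 -16.8
```

```text
shift [-1.7  0.1 30.9] turn 0.01 t 17.1 at [582.7  61.4  68.9] yaw -16.79 q6 1.86 F [-0.3  0.1 -3.3] grip 63.9 30.0
shift [-2.2  0.3  3.8] turn 0.01 t 17.77 at [583.2  61.5  41.8] yaw -16.79 q6 1.86 F [ 0.5  0.7 -2.9] grip 63.8 30.0
```

```bash
for i in 1 2; do python3 -m crank '[[0,0,1,0,56],[0,0,1.5,0,56],[0,0,1.5,0,56]]'|grep -E "eef|ft";done;  python3 -m crank '[[0,0,0.5,0,56],[0,0,1,0,56],[0,0,1,0,56]]'|grep -E "eef|ft"
```

```text
eef_pos: [583.3, 61.5, 40.7]
ft_force: [-0.8, -1.1, -2.9]
eef_pos: [583.2, 61.5, 39.0]
ft_force: [-0.5, -0.6, -3.1]
eef_pos: [583.3, 61.5, 38.4]
ft_force: [-2.3, 0.4, 1.0]
```

```bash
python3 -m crank '[[0,0,0.5,0,56],[0,0,0.5,0,56]]'|grep -E "eef|ft"; python3 -m crank '[[0,0,-0.3,0,64],[0,0,-0.3,0,76],[0,0,-0.3,0,78],[0,0,-0.3,0,78],[0,0,-0.3,0,78]]'|grep -E "eef|ft|open";python3 -m crank '[[0,0,-10,0,78],[0,0,-35,0,78],[0,0,-70,0,78],[0,0,-105,0,78],[0,0,-140,0,78],[0,0,-140,0,78]]'|grep -E "eef|ft|^t:"
```

```text
eef_pos: [583.3, 61.5, 38.4]
ft_force: [-3.8, 0.6, 7.9]
eef_pos: [583.3, 61.4, 37.8]
ft_force: [-0.9, 0.7, -0.2]
opening: 0.814
t: 19.6
eef_pos: [585.7, 61.5, 185.2]
ft_force: [0.7, -0.3, 0.6]
```

```bash
python3 go.py 460 360 180 -16.8; python3 -m crank '[[-20,-30,0,0,78],[-40,-65,0,0,78],[-60,-100,0,0,78],[-80,-135,0,0,78],[-100,-170,0,0,78],[-120,-205,0,0,78],[-140,-235,0,0,78],[-160,-255,0,0,78],[-180,-255,0,0,78],[-190,-255,0,0,78]]'>/dev/null; python3 -m crank '[[0,0,0,0,78],[0,0,0,0,78]]'|grep -E "eef|^t:"; python3 - <<'E'
from panels import *
c=cam(); cv2.imwrite("pics/top3.png",c["img"]); panels(c)
E
```

```text
shift [-206.6 -249.5    3.8] turn 0.02 t 19.6 at [585.7  61.5 185.2] yaw -16.78 q6 1.86 F [ 0.7 -0.3  0.6] grip 77.8 0.0
t: 20.6
eef_pos: [475.3, 360.2, 178.5]
[276.04 236.97  45.7   21.21  17.78]
[318.22 236.43  21.3   45.51  16.97]
[317.56 194.47  45.14  20.58  17.24]
[275.96 194.2   21.03  44.77  17.3 ]
```

```bash
python3 - <<'E'
from panels import *
c=cam(); o=panels(c)
o=o[np.argsort(o[:,0])]  # new & L3 by x
L3=o[[k for k in range(4) if o[k,0]<300 and o[k,1]>215][0]];N=o[[k for k in range(4) if o[k,0]<300 and o[k,1]<215][0]]
L1=o[[k for k in range(4) if o[k,0]>300 and o[k,1]>215][0]];L2=o[[k for k in range(4) if o[k,0]>300 and o[k,1]<215][0]]
def w(px,z=90):
    d=c["pose"][:3,:3]@np.linalg.inv(c["K"])@[px[0],px[1],1];t=c["pose"][:3,3];return (t+d*(z-t[2])/d[2])[:2]
p=fit([L2[:2],L1[:2],L3[:2]],[(67.5,-34.5),(-34.5,-67.5),(-67.5,34.5)],90,c)
R=np.array([[np.cos(p[2]),-np.sin(p[2])],[np.sin(p[2]),np.cos(p[2])]])
for q in(N,L1,L2,L3):print("in pallet",(R.T@(w(q)-p[:2])).round(2))
def yaw(q):
    b=cv2.boxPoints(((q[0],q[1]),(q[2],q[3]),q[4]));W=[w(x) for x in b];e=[W[(i+1)%4]-W[i] for i in range(4)]
    return [round(np.degrees(np.arctan2(k[1],k[0]))%90,2) for k in e]
for q in(N,L1,L2,L3):print(yaw(q))
E
```

```text
[276.04 236.97  45.7   21.21  17.78]
[318.22 236.43  21.3   45.53  16.97]
[317.58 194.47  45.18  20.58  17.24]
[275.94 194.2   21.08  44.77  17.31]
[543.9   2.5] yaw deg -16.71 rms px 0.05
in pallet [36.78 67.77]
in pallet [-34.73 -67.43]
in pallet [ 67.7  -34.44]
in pallet [-67.46  34.37]
[np.float64(73.93), np.float64(73.0), np.float64(73.59), np.float64(73.08)]
[np.float64(73.44), np.float64(73.4), np.float64(73.1), np.float64(73.47)]
[np.float64(73.56), np.float64(73.07), np.float64(72.84), np.float64(73.11)]
[np.float64(73.45), np.float64(72.63), np.float64(72.73), np.float64(72.67)]
```

```bash
python3 - <<'E'
import cv2,numpy as np
i=cv2.convertScaleAbs(cv2.imread("pics/top3.png"),alpha=1.3)
a=cv2.resize(i[155:280,240:360],None,fx=4.6,fy=4.6,interpolation=cv2.INTER_CUBIC)
b=cv2.resize(i[180:285,402:486],None,fx=2.8,fy=2.8,interpolation=cv2.INTER_CUBIC)
o=np.zeros((590,790,3),np.uint8);o[:a.shape[0],:a.shape[1]]=a;o[:b.shape[0],553:553+b.shape[1]]=b
s=i[130:340,130:230];o[300:510,560:660]=s;
cv2.imwrite("pics/f1.png",o)
E
```

```text
(no output)
```

View pics/f1.png

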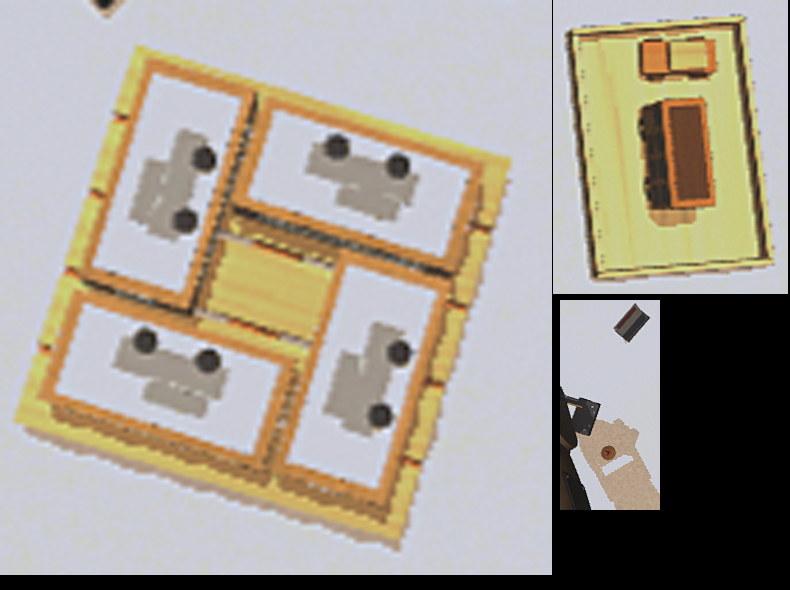

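The pinwheel is complete, the bus stands in the tray beside the car, and nothing else moved. The new box is about 2.3 mm too far toward +x along its bay (y and yaw are fine), so I'll regrip it and shift it.

```bash
python3 -m crank '[[15,35,0,0,78],[34,70,0,0,78],[53,105,0,0,78],[72,140,0,0,78],[91,170,0,0,78],[110,200,0,0,78],[130,225,0,0,78],[150,245,0,0,78],[170,255,0,0,78],[190,255,0,0,78]]'>/dev/null; python3 -m crank '[[0,0,0,0,78],[0,0,0,0,78],[0,0,0,0,78]]'>/dev/null; python3 go.py 583.3 61.5 110 -16.75
```

```text
shift [ 0.4 -0.6 67.7] turn -0.09 t 21.78 at [582.8  61.  177.7] yaw -16.84 q6 1.86 F [0.4 0.2 1. ] grip 77.9 0.0
```

```bash
python3 -m crank '[[0,-0.5,20,0,78],[0,-0.5,45,0,78],[0,-0.5,68,0,78],[0,-0.5,68,0,78],[0,-0.5,68,0,78]]'>/dev/null; python3 go.py 583.3 61.5 40 -16.75;python3 -m crank '[[0,0,12,0,78],[0,0,24,0,78],[0,0,36,0,78],[0,0,48,0,78],[0,0,60,0,78],[0,0,69,0,78],[0,0,69,0,78],[0,0,69,0,78]]'|grep -E ft; python3 go.py 583.3 61.5 39 -16.75
```

```text
shift [ 1.   0.5 69.7] turn -0.01 t 22.2 at [582.6  62.3 109.8] yaw -16.76 q6 1.86 F [-0.1 -0.1  0.2] grip 78.1 0.0
ft_force: [0.2, -0.0, 0.1]
shift [-0.1  0.6  2.2] turn -0.03 t 22.87 at [583.5  62.   41.2] yaw -16.78 q6 1.86 F [ 0.2 -0.   0.1] grip 78.0 0.0
```

```bash
python3 -m crank '[[0,0.5,0,0,78],[0,0.5,0,0,60],[0,0.5,0,0,56],[0,0.5,0,0,56],[0,0.5,0,0,56]]'|grep -E "eef|grip"; python3 -m crank '[[0,0,-1.5,0,56],[0,0,-3,0,56],[0,0,-3,0,56],[-1.2,0.2,-3,0,56],[-2.2,0.2,-3,0,56],[-2.2,0.2,-3,0,56],[-2.2,0.2,-1.5,0,56],[-2.2,0.2,-0.5,0,56],[-2.2,0.2,-0.5,0,56]]'|grep -E "eef|ft"
```

```text
eef_pos: [583.5, 61.4, 41.4]
grip_force: 30.0
eef_pos: [581.1, 61.9, 41.4]
ft_force: [-0.5, 0.4, -1.4]
```

```bash
python3 -m crank '[[0,0,0.5,0,56],[0,0,0.7,0,56],[0,0,0.7,0,56]]'|grep -E "eef|ft"
```

```text
eef_pos: [581.1, 61.9, 41.4]
ft_force: [-3.4, -0.0, 7.2]
```

Seated. I'll release, rise, clear, and measure.

```bash
python3 -m crank '[[0,0,-0.5,0,64],[0,0,-0.5,0,76],[0,0,-0.5,0,78],[0,0,-0.5,0,78],[0,0,-0.5,0,78]]'|grep -E "ft|open";python3 -m crank '[[0,0,-10,0,78],[0,0,-35,0,78],[0,0,-70,0,78],[0,0,-105,0,78],[0,0,-140,0,78],[0,0,-140,0,78]]'|grep -E "eef|ft"; python3 -m crank '[[-20,-30,0,0,78],[-40,-65,0,0,78],[-60,-100,0,0,78],[-80,-135,0,0,78],[-100,-170,0,0,78],[-120,-205,0,0,78],[-140,-235,0,0,78],[-160,-255,0,0,78],[-180,-255,0,0,78],[-190,-255,0,0,78]]'>/dev/null; python3 -m crank '[[0,0,0,0,78],[0,0,0,0,78]]'|grep -E "eef|^t:"; python3 - <<'E'
from panels import *
c=cam(); o=panels(c)
N,L1,L2,L3=[next(q for q in o if (q[0]<300)==a and (q[1]<215)==b) for a,b in((1,1),(0,0),(0,1),(1,0))]
def w(px,z=90):
    d=c["pose"][:3,:3]@np.linalg.inv(c["K"])@[px[0],px[1],1];t=c["pose"][:3,3];return (t+d*(z-t[2])/d[2])[:2]
p=fit([L2[:2],L1[:2],L3[:2]],[(67.5,-34.5),(-34.5,-67.5),(-67.5,34.5)],90,c)
R=np.array([[np.cos(p[2]),-np.sin(p[2])],[np.sin(p[2]),np.cos(p[2])]])
print("in pallet",(R.T@(w(N)-p[:2])).round(2))
E
```

```text
ft_force: [0.1, -0.6, 0.8]
opening: 0.814
eef_pos: [583.5, 62.0, 188.5]
ft_force: [0.4, 0.7, 1.0]
t: 26.2
eef_pos: [473.1, 360.6, 181.7]
[276.04 236.97  45.7   21.21  17.78]
[318.22 236.44  21.3   45.49  16.97]
[317.58 194.45  45.12  20.57  17.35]
[275.72 195.12  21.08  44.79  17.35]
[543.9   2.5] yaw deg -16.71 rms px 0.06
in pallet [34.33 67.58]
```

The box is now at (34.3, 67.6) against the target (34.5, 67.5).

```bash
python3 -c "from cell import env; print(env.job_done())"
```

```text
the job is handed in; nothing more can be done
None
```

The job is handed in at about 26 s: the bus stands on its wheels in the play tray beside the car, and the spare box lies lid up in bay C, within about 0.2 mm of its place by camera and square with the other three boxes, which did not move.

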